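Set the cork feet of pen rings on a sprung post

TASK

Lift the black dust cap off the setting post and stand it aside on the desk. Then set the cork foot of each pen ring that is there, in the order red, yellow, green, blue: slide it over the post's shaft, push it straight down against the sprung collar until the collar is fully down on its stop, hold it there steadily for two seconds, lift it off, and stand it cork down, centred on the spot of its own colour on the drying board. At the end put the dust cap fully back over the shaft, and leave the other things on the desk where they are.

Things in the scene. Friction and masses are not known exactly. Their poses are not given: they have to be found in the camera images.
- post: the setting post, bolted to the desk: a round aluminium base 90 mm across and 12 mm thick with a fixed upright steel shaft in its middle, 22 mm in diameter, its top 60 mm above the desk (the top 9 mm tapers to 10 mm across). A brass collar 40 mm across rides round the shaft on a coil spring. Origin: on the shaft's axis at desk level; z up
- collar (a joint): the sprung brass collar's travel downward in m: 0 at rest (its upper face 30 mm above the desk), 0.010 when it is fully down against its stop (upper face 20 mm above the desk). The spring pushes back with 3 N at the start of travel and 7 N at the end; beyond that the stop is solid. The collar springs up again when let go
- cap: black plastic dust cap, a round tube 32 mm outside, 26 mm inside and 34 mm tall, closed at its top (28 mm deep inside), 40 g. At the start it hangs on the shaft top, its lower rim 32 mm above the desk (2 mm above the collar); fully back on means the same. Origin: centre of its open lower rim; z up to its closed top
- board: dark wooden drying board fixed to the desk, 310 x 130 mm, 5 mm thick, no rim, with four coloured round spots in a row along its length, 60 mm apart. Origin: centre of its underside; x along the row
- tin: small aluminium tin with twist cap, 58 mm across, 46 mm tall; not part of the job, leave alone. Origin: centre of its underside
- eraser: white eraser block 22 x 55 x 13 mm; not part of the job, leave alone. Origin: centre of its underside
- pen: navy pen, 140 mm long, 9 mm thick, lying on a ceramic tile; not part of the job, leave alone. Origin: middle of its underside
- ring_red: red pen ring, a tube 38 mm outside, 26 mm inside and 45 mm tall with a 5 mm cork foot, about 60 g, standing cork down on the desk. It may be absent. Origin: centre of its cork underside; z along its axis, up
- spot_red (a point): centre of the red round spot (46 mm across) on the drying board's top face, 5 mm above the desk; z up
- ring_yellow: yellow pen ring, a tube 38 mm outside, 26 mm inside and 45 mm tall with a 5 mm cork foot, about 60 g, standing cork down on the desk. It may be absent. Origin: centre of its cork underside; z along its axis, up
- spot_yellow (a point): centre of the yellow round spot (46 mm across) on the drying board's top face, 5 mm above the desk; z up
- ring_green: green pen ring, a tube 38 mm outside, 26 mm inside and 45 mm tall with a 5 mm cork foot, about 60 g, standing cork down on the desk. It may be absent. Origin: centre of its cork underside; z along its axis, up
- spot_green (a point): centre of the green round spot (46 mm across) on the drying board's top face, 5 mm above the desk; z up
- ring_blue: blue pen ring, a tube 38 mm outside, 26 mm inside and 45 mm tall with a 5 mm cork foot, about 60 g, standing cork down on the desk. It may be absent. Origin: centre of its cork underside; z along its axis, up
- spot_blue (a point): centre of the blue round spot (46 mm across) on the drying board's top face, 5 mm above the desk; z up

How it is judged (in metres and radians):
On the way, in this order (a step that is already met when the one before it is completed fails the run):
1. the dust cap is off the post and stands on the desk (horizontal distance between cap and post above 0.06 m and height (world z) of cap below 0.01 m and angle between cap's own z axis and vertical below 0.1 rad), for 0.2 s.
2. the red ring is round the shaft and held pressed, upright, with the collar down on its stop (within 2 mm), for 1 s (horizontal distance between ring_red and post below 0.005 m and angle between ring_red's own z axis and vertical below 0.12 rad and z of ring_red in the frame of post between 0.015 and 0.022 m), for 1 s.
3. the yellow ring is round the shaft and held pressed, upright, with the collar down on its stop (within 2 mm), for 1 s (horizontal distance between ring_yellow and post below 0.005 m and angle between ring_yellow's own z axis and vertical below 0.12 rad and z of ring_yellow in the frame of post between 0.015 and 0.022 m), for 1 s.
4. the green ring is round the shaft and held pressed, upright, with the collar down on its stop (within 2 mm), for 1 s (horizontal distance between ring_green and post below 0.005 m and angle between ring_green's own z axis and vertical below 0.12 rad and z of ring_green in the frame of post between 0.015 and 0.022 m), for 1 s.
5. the blue ring is round the shaft and held pressed, upright, with the collar down on its stop (within 2 mm), for 1 s (horizontal distance between ring_blue and post below 0.005 m and angle between ring_blue's own z axis and vertical below 0.12 rad and z of ring_blue in the frame of post between 0.015 and 0.022 m), for 1 s.
At the end, for the whole second after the job is handed in: every ring that is there stands upright, cork down and still on the spot of its own colour, within 10 mm of the spot's centre, and the dust cap is fully back over the shaft (its rim within 4 mm of where it hung at the start) and still (horizontal distance between ring_red and spot_red below 0.01 m and z of ring_red in the frame of spot_red between -0.004 and 0.004 m and angle between each of ring_red, ring_yellow, ring_green, ring_blue's own z axis and vertical below 0.1 rad and linear speed of each of ring_red, ring_yellow, ring_green, ring_blue, cap below 0.02 m/s and horizontal distance between ring_yellow and spot_yellow below 0.01 m and z of ring_yellow in the frame of spot_yellow between -0.004 and 0.004 m and horizontal distance between ring_green and spot_green below 0.01 m and z of ring_green in the frame of spot_green between -0.004 and 0.004 m and horizontal distance between ring_blue and spot_blue below 0.01 m and z of ring_blue in the frame of spot_blue between -0.004 and 0.004 m and horizontal distance between cap and post below 0.006 m and z of cap in the frame of post between 0.028 and 0.036 m and angle between cap's own z axis and vertical below 0.15 rad); the robot touches nothing.
It fails at once if the tin is moved more than 25 mm (distance of tin from where it was at the start of the episode above 0.025 m).
It fails at once if the eraser is moved more than 25 mm (distance of eraser from where it was at the start of the episode above 0.025 m).
It fails at once if the pen is moved more than 25 mm (distance of pen from where it was at the start of the episode above 0.025 m).
Of ring_red, ring_yellow, ring_green, ring_blue only 2 to 3 are there at a start; the rules pass over those that are not, and their reading is None.
At some moment in a run one of ring_red, ring_yellow, ring_green, ring_blue may be knocked a few centimetres aside while the robot is not near it.
It also fails if it takes over 210 s, if anything falls off the work surface, if the arm or the gripper's body presses on something with over 40 N, if the wrist force passes 120 N, or if a joint passes its speed limit or range.

ROBOT

A 6-joint arm with a two-finger parallel gripper is mounted at the origin on the work surface. World frame = base frame: x ahead of the robot, y to its left, z up, the work surface at z = 0. Lengths are in mm, angles in rad, forces in N, time in s.
With the tool pointing down it reaches from about 350 to 875 mm from the base axis. Payload 4.2 kg.
Tool frame: the origin (TCP) lies on the mounting face of the last link; the fingertips stand 173 mm ahead of it and the grasp point (between the pads) lies 155 mm ahead of it; z points along the fingers, y is the line along which they close (so a half turn about z gives the same grasp; the last joint's range is limited). The gripper opens to 85 mm and grips with 20 to 120 N. Pads are 22 mm wide; open, the fingers measure 114 mm over their backs; the gripper's body (76 mm by 85 mm) begins 54 mm behind the grasp point. The pads swing forward as they close: fully open they stand 13 mm farther back than shut.
Start: joints at [1.528, 0.385, 0.008, 0, -1.194, -0.259], TCP at [185.742, 596.741, 404.712] pointing down, gripper open.
Joint ranges: [-3.14, 3.14], [-1.21, 2.06], [-1.07, 1.41], [-3.16, 2.05], [-2.99, -0.16], [-3.1, 3.1]. Speed limits (rad/s): [2.79, 2.79, 3.14, 3.14, 3.14, 3.14].

INTERFACE

Orientations are given as a unit quaternion [x, y, z, w].
In Python, from bench import arm gives the robot as it stands. The module is installed in compiled form; this text tells all that it offers.
- The arm moves only by the tool move_arm, never from a script. Its arguments are lists of equal length, an entry for each row: "fingers": the finger opening in mm, from 0 to 85.4; "travel": the shift along the tool's x, y, z in mm, a list of three; "dr": the turn, a rotation vector about the tool's x, y, z in rad, a list of three. A call has 1 to 10 rows; each row is the pose to reach, as a shift and turn from the pose commanded when the call began, along the tool's axes at that moment; what a row does not reach only later rows make up. A row lasts 1/10 s, in which the tool goes at most 50 mm and 8.59 degrees, less where a joint would pass 70% of its speed; a pose out of reach is approached as far as the arm can. A call with a gripper value outside its range is refused whole. The fingers move at their own pace and stop on an object; the grip force is fixed at half the most. Time passes only in rows, so rows that repeat a pose let the fingers close. It gives the time, the measured TCP pose, the force, the opening and the grip force at its end, in the units of the state.
- arm.read_state(): the state, without advancing time (a new reading comes with each control period).
- arm.get_image(name): name is "scene" or "side" or "wrist"; returns the picture (384x512x3 uint8, red, green, blue); there is no depth.
- arm.camera_model(name): a dict with "intrinsics" (3x3 intrinsics, pixels), "pose" (4x4, takes a point from camera to world coordinates). Camera axes: x right, y up, looking along -z (the intrinsics and any distortion apply to the point x, -y, -z); pixel columns grow to the right and rows downward; lengths in mm; the calibration is good to about 2 mm. A picture is of the moment at which its call begins: read the wrist's pose just before it. camera_model takes no time and is no camera call; for the wrist camera it gives the pose at the moment of the call.
- arm.job_done(): hands the job in; it is judged then, once.
The state is a dict: "clock": time; "joints": joint angles; "joint_vel": joint speeds; "joint_efforts": joint torques, N m; "position": TCP position; "ee_rot": TCP orientation; "contact_force": force on the tool from outside, world axes, zero at the start; "wrist_torque": the same for the moment, N m; "gripper_width": finger opening in mm; "grasp_force": force on a finger pad.
Only numpy, scipy, OpenCV 4.12 (cv2) and the standard library are available. Lean on these libraries where they do the work, as an engineer would, in place of code of your own. Each camera call takes 0.05 s, during which the arm holds its last target. There are 200 camera calls.

## Working session

There is one attempt and no reset: what is moved stays moved. The work goes in short steps, Python scripts to look and compute and a tool call to move; the robot and the scene stay as the last step left them, time stands still between calls to the robot, and variables do not carry over. Pictures are saved under pics/ and viewed, at most 14 in all, crops included, and the job is handed in when it is done.

Besides the shell and the picture viewer there is one more tool, called after "Emit:" as name(argument=value, ...) on one line, values as JSON. move_arm: Moves the arm, as the interface text tells. Its arguments: {"type":"object","properties":{"fingers":{"type":"array","items":{"type":"number"}},"travel":{"type":"array","items":{"type":"array","items":{"type":"number"}}},"dr":{"type":"array","items":{"type":"array","items":{"type":"number"}}}},"required":["fingers","travel","dr"]}

```bash
mkdir -p pics
python3 - <<'E'
from bench import arm
import cv2,numpy as np
print(arm.read_state())
for n in("scene","side","wrist"):
    m=arm.camera_model(n);print(n,{k:(np.round(v,3).tolist() if hasattr(v,'__len__') else v) for k,v in m.items()})
    cv2.imwrite(f"pics/{n}0.png",arm.get_image(n)[:,:,::-1])
E
```

```text
{'clock': 0.0, 'joints': array([ 1.52757187e+00,  3.85578785e-01,  6.62539381e-03, -5.18036514e-04,
       -1.19398770e+00, -2.58582598e-01]), 'joint_vel': array([ 0.0014339 , -0.00068013,  0.0001391 , -0.00074033, -0.00110586,
       -0.00050044]), 'joint_efforts': array([-6.01189004e-05, -3.92287445e+01,  1.88394374e+01,  4.18610260e+00,
       -4.71058287e-03, -2.58818513e-07]), 'position': array([185.6917882 , 596.56668826, 403.60474682]), 'ee_rot': array([ 9.88620685e-01, -1.50425841e-01, -1.24099487e-04,  1.09204614e-03]), 'contact_force': array([ 0.18814361,  0.2629954 , -0.0511062 ]), 'wrist_torque': array([-0.03214865, -0.0334907 , -0.00782022]), 'grasp_force': 0.0, 'gripper_width': 85.2190973840633}
scene {'intrinsics': [[491.48, 0.0, 257.434], [0.0, 491.48, 185.127], [0.0, 0.0, 1.0]], 'pose': [[0.507, -0.679, 0.531, 1188.13], [0.862, 0.394, -0.319, -319.019], [0.008, 0.62, 0.785, 902.837], [0.0, 0.0, 0.0, 1.0]]}
side {'intrinsics': [[446.695, 0.0, 252.401], [0.0, 446.695, 194.323], [0.0, 0.0, 1.0]], 'pose': [[-0.998, 0.046, -0.053, 561.146], [-0.069, -0.495, 0.866, 944.368], [0.014, 0.867, 0.497, 597.698], [0.0, 0.0, 0.0, 1.0]]}
wrist {'intrinsics': [[310.504, 0.0, 258.424], [0.0, 310.504, 189.505], [0.0, 0.0, 1.0]], 'pose': [[-0.297, 0.904, 0.307, 264.633], [-0.955, -0.283, -0.092, 572.439], [0.003, -0.321, 0.947, 372.912], [0.0, 0.0, 0.0, 1.0]]}
```

View pics/scene0.png

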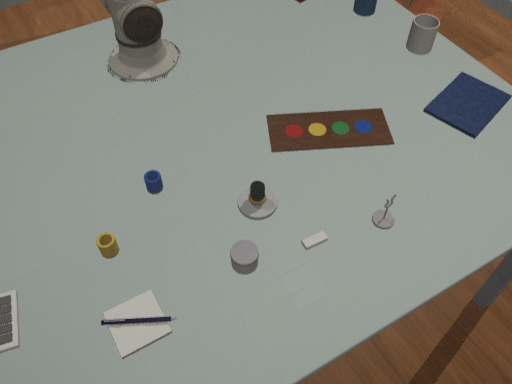

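View pics/side0.png

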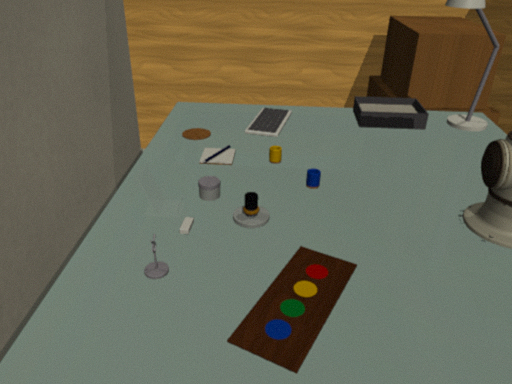

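The scene view shows the yellow ring at about (107,245), the blue ring at (153,181), the capped post at (258,195), the tin at (244,256), the eraser at (315,240) and the board spots at (294,131), (317,129), (341,128) and (364,127). There are no red or green rings.

```bash
cat > h.py <<'E'
from bench import arm
import cv2,numpy as np
from scipy.spatial.transform import Rotation as R
def ray(m,px,z):
    K,P=np.array(m["intrinsics"]),np.array(m["pose"])
    d=np.linalg.inv(K)@[px[0],px[1],1]; d=P[:3,:3]@[d[0],-d[1],-d[2]]
    o=P[:3,3]; return o+d*(z-o[2])/d[2]
def proj(m,p):
    K,P=np.array(m["intrinsics"]),np.array(m["pose"])
    c=P[:3,:3].T@(np.array(p,float)-P[:3,3]); u=K@[c[0],-c[1],-c[2]]; return u[:2]/u[2]
def blobs(im,lo,hi,amin=30):
    k=cv2.inRange(cv2.cvtColor(im,cv2.COLOR_RGB2HSV),np.array(lo),np.array(hi))
    n,l,s,c=cv2.connectedComponentsWithStats(k)
    return [(np.round(c[i],1).tolist(),s[i].tolist()) for i in range(1,n) if s[i][4]>=amin]
RNG=dict(red=((0,170,70),(5,255,255)),yellow=((18,150,70),(32,255,255)),green=((50,150,50),(80,255,255)),blue=((105,170,60),(125,255,255)),black=((0,0,0),(180,255,28)))
E
python3 - <<'E'
from h import *
for n in("scene","side"):
    m=arm.camera_model(n);im=cv2.imread(f"pics/{n}0.png")[:,:,::-1].copy()
    for c,r in RNG.items():
        for b in blobs(im,*r,25): print(n,c,b,[np.round(ray(m,b[0],z)[:2],1).tolist() for z in(5,25,50)])
m=arm.camera_model("scene")
for q,z in(((244,247),46),((315,240),13),((140,321),10),((267,130),5),((391,126),5),((258,205),12)):print(q,np.round(ray(m,q,z)))
E
```

```text
scene red ([293.9, 130.1], [286, 125, 17, 12, 128]) [[472.9, 217.4], [488.8, 205.4], [508.7, 190.5]]
scene yellow ([316.8, 129.0], [308, 123, 19, 13, 171]) [[498.9, 270.4], [514.3, 257.2], [533.5, 240.8]]
scene yellow ([99.6, 240.8], [97, 234, 9, 14, 37]) [[542.3, -321.5], [556.7, -321.4], [574.7, -321.3]]
side red ([316.5, 271.2], [306, 264, 22, 15, 250]) [[470.5, 217.6], [473.6, 242.1], [477.4, 272.8]]
side yellow ([258.1, 50.4], [124, 0, 359, 148, 24430]) [[710.0, -1849.7], [705.0, -1755.4], [698.7, -1637.6]]
side yellow ([501.9, 61.3], [484, 0, 28, 132, 1479]) [[-696.8, -1751.0], [-654.4, -1660.0], [-601.3, -1546.3]]
side yellow ([275.1, 153.8], [270, 146, 12, 17, 177]) [[569.7, -352.2], [569.4, -308.4], [569.1, -253.7]]
side yellow ([251.3, 211.1], [244, 208, 15, 7, 51]) [[620.7, -3.0], [618.7, 29.0], [616.2, 68.9]]
side yellow ([305.0, 288.4], [293, 280, 25, 18, 341]) [[495.9, 272.0], [498.1, 294.7], [500.9, 323.0]]
side green ([292.2, 307.5], [280, 299, 25, 18, 348]) [[521.4, 326.3], [522.7, 347.2], [524.4, 373.3]]
side blue ([313.3, 177.1], [307, 169, 13, 17, 181]) [[456.4, -202.9], [459.9, -164.2], [464.3, -115.8]]
side blue ([277.9, 329.0], [265, 320, 26, 19, 392]) [[546.8, 381.1], [547.3, 400.1], [547.9, 423.9]]
side black ([365.2, 117.2], [354, 100, 31, 27, 215]) [[231.5, -724.3], [242.6, -668.0], [256.5, -597.6]]
side black ([418.0, 106.8], [413, 100, 12, 13, 72]) [[-5.7, -873.6], [13.4, -812.2], [37.3, -735.5]]
side black ([399.5, 122.3], [385, 117, 28, 11, 148]) [[110.2, -681.9], [125.4, -627.0], [144.5, -558.4]]
side black ([492.1, 168.0], [482, 141, 30, 64, 775]) [[-87.3, -314.4], [-65.4, -272.0], [-38.0, -218.9]]
side black ([250.8, 201.0], [245, 193, 12, 17, 182]) [[625.5, -52.3], [623.3, -18.7], [620.6, 23.4]]
(244, 247) [732. -75.  46.]
(315, 240) [775.  73.  13.]
(140, 321) [ 755. -315.   10.]
(267, 130) [438. 158.   5.]
(391, 126) [586. 443.   5.]
(258, 205) [635.  16.  12.]
```

View pics/wrist0.png

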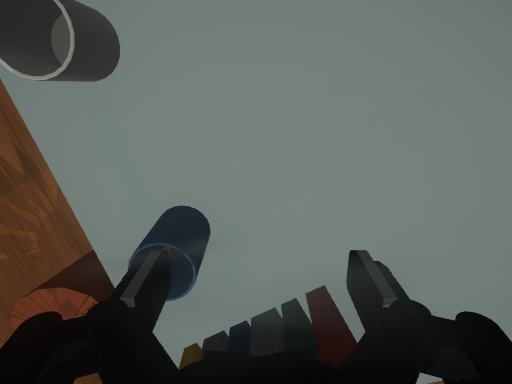

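Only the yellow ring, near (569,-308), and the blue ring, near (460,-164), are present. The post is near (621,20). Next I move the hand over the post.

Emit:
move_arm(fingers=[60,60,60,60,60,60,60,60,60,60], travel=[[40,28,2],[79,57,4],[119,85,5],[158,114,6],[197,142,8],[237,170,10],[276,199,11],[316,227,13],[355,256,15],[395,284,17]], dr=[[0,0,0],[0,0,0],[0,0,0],[0,0,0],[0,0,0],[0,0,0],[0,0,0],[0,0,0],[0,0,0],[0,0,0]])

```text
clock: 1.15
position: [479.1, 206.3, 387.7]
ee_rot: [0.989, -0.15, -0.0, -0.0]
contact_force: [0.5, 0.5, -0.1]
gripper_width: 60.2
grasp_force: 0.0
```

Emit:
move_arm(fingers=[60,60,60,60,60,60,60,60,60,60], travel=[[40,28,2],[79,57,4],[119,85,5],[158,114,6],[192,138,8],[192,138,8],[192,138,8],[192,138,8],[192,138,8],[192,138,8]], dr=[[0,0,0],[0,0,0],[0,0,0],[0,0,0],[0,0,0],[0,0,0],[0,0,0],[0,0,0],[0,0,0],[0,0,0]])

```text
clock: 2.15
position: [620.3, 20.4, 380.2]
ee_rot: [0.989, -0.149, 0.0, -0.0]
contact_force: [0.7, -0.1, -0.2]
gripper_width: 60.2
grasp_force: 0.0
```

```bash
cat >> h.py <<'E'
def snap(name):
    m=arm.camera_model("wrist"); s=arm.read_state(); im=arm.get_image("wrist")
    np.savez(f"pics/{name}.npz",im=im,K=m["intrinsics"],P=m["pose"],pos=s["position"],q=s["ee_rot"])
    cv2.imwrite(f"pics/{name}.png",im[:,:,::-1]); return dict(intrinsics=m["intrinsics"],pose=m["pose"]),s,im
def tooldelta(s,w): return np.round(R.from_quat(s["ee_rot"]).inv().apply(np.array(w,float)),1)
E
python3 - <<'E'
from h import *
m,s,im=snap("w1")
print(s["clock"],s["position"],s["ee_rot"],s["joints"],s["contact_force"])
for c,r in RNG.items(): print(c,[b for b in blobs(im,*r,60)])
E
```

```text
2.15 [620.30347883  20.38162512 380.16358036] [ 9.88767728e-01 -1.49460062e-01  2.26309666e-04 -1.39587263e-04] [ 2.93243794e-01  3.94444207e-01 -4.02884868e-02 -6.40401690e-05
 -1.13553502e+00  9.77535152e-01] [ 0.70899548 -0.05607771 -0.15454431]
red []
yellow [([106.5, 294.1], [88, 288, 35, 16, 247])]
green [([59.2, 296.6], [42, 283, 35, 28, 753])]
blue [([426.2, 243.0], [422, 237, 12, 11, 62]), ([457.2, 251.0], [440, 240, 32, 29, 267]), ([14.0, 291.6], [0, 277, 31, 29, 728])]
black [([260.7, 158.3], [247, 153, 26, 17, 160]), ([323.6, 252.3], [319, 242, 13, 20, 163]), ([345.8, 256.1], [340, 252, 12, 9, 69]), ([249.7, 346.4], [0, 266, 512, 118, 26734])]
```

View pics/w1.png

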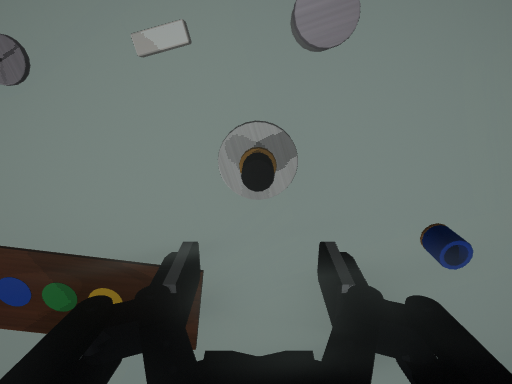

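The base disc centre is at about (258,160), and the cap's top face is near (258,175). I'll enlarge this to read it more closely.

Run:
```python
from h import *
d=np.load("pics/w1.npz");m=dict(intrinsics=d["K"],pose=d["P"]);im=d["im"]
c=im[110:210,208:308][:,:,::-1].astype(float)*1.5
for p in [(625,18),(620,20)]:
    print(p,[np.round(proj(m,(*p,z)),1).tolist() for z in(12,66)])
print(ray(m,(258,160.5),12),ray(m,(258,175),66))
print("R0",np.round(R.from_quat(d["q"]).as_matrix(),3).tolist())
# fit by contour: disc = differs from desk
g=cv2.cvtColor(im,cv2.COLOR_RGB2HSV)[:,:,1]
print(g[160,205:245].tolist())
cv2.imwrite("pics/c1.png",cv2.resize(np.clip(c,0,255).astype(np.uint8),(600,600),interpolation=cv2.INTER_CUBIC))
```

```text
(625, 18) [[259.4, 158.0], [259.6, 170.9]]
(620, 20) [[259.0, 162.7], [259.1, 176.3]]
[622.76164954  20.29072386  12.        ] [621.57146368  20.64041155  66.        ]
R0 [[0.955, -0.296, 0.0], [-0.296, -0.955, 0.0], [0.0, -0.0, -1.0]]
[25, 25, 27, 25, 25, 24, 25, 24, 25, 25, 25, 25, 25, 8, 6, 6, 6, 4, 6, 6, 8, 6, 6, 8, 6, 6, 5, 7, 2, 7, 7, 9, 5, 5, 7, 106, 143, 141, 141, 120]
```

View pics/c1.png

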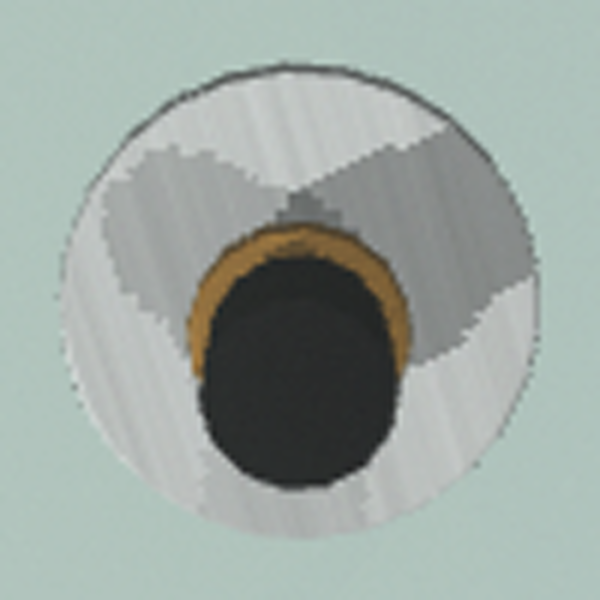

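The cap top, at (257.4,175.1), gives (621.5,20.9), and the disc gives (622.8,20.3), so the post is at about (622,20.5). Now I descend and grip the cap.

Emit:
move_arm(fingers=[60,60,60,60,60,60,34,28,28,28], travel=[[1.6,-0.6,40],[1.6,-0.6,80],[1.6,-0.6,120],[1.6,-0.6,155],[1.6,-0.6,169],[1.6,-0.6,169],[1.6,-0.6,169],[1.6,-0.6,169],[1.6,-0.6,169],[1.6,-0.6,169]], dr=[[0,0,0],[0,0,0],[0,0,0],[0,0,0],[0,0,0],[0,0,0],[0,0,0],[0,0,0],[0,0,0],[0,0,0]])

```text
clock: 3.2
position: [623.4, 19.8, 213.4]
ee_rot: [0.989, -0.15, 0.002, -0.001]
contact_force: [-0.5, 0.9, 6.3]
gripper_width: 30.9
grasp_force: 59.6
```

Emit:
move_arm(fingers=[28,28,28,28,28,28,28,28], travel=[[0,0,0],[0,0,0],[0,0,0],[0,0,-10],[0,0,-22],[0,0,-35],[0,0,-50],[0,0,-50]], dr=[[0,0,0],[0,0,0],[0,0,0],[0,0,0],[0,0,0],[0,0,0],[0,0,0],[0,0,0]])

```text
clock: 4.0
position: [622.9, 19.4, 263.8]
ee_rot: [0.989, -0.15, 0.002, -0.001]
contact_force: [-0.7, -0.2, -1.3]
gripper_width: 30.6
grasp_force: 59.7
```

Emit:
move_arm(fingers=[28,28,28,28,28,28,28,28,28], travel=[[-35,3,0],[-75,7,0],[-105,10,0],[-105,10,15],[-105,10,40],[-105,10,65],[-105,10,76],[-105,10,78],[-105,10,78]], dr=[[0,0,0],[0,0,0],[0,0,0],[0,0,0],[0,0,0],[0,0,0],[0,0,0],[0,0,0],[0,0,0]])

```text
clock: 4.9
position: [519.5, 41.1, 182.9]
ee_rot: [0.989, -0.15, 0.0, 0.0]
contact_force: [-0.7, -0.1, 0.6]
gripper_width: 30.3
grasp_force: 59.7
```

Run:
```python
from h import *
for n in("side","scene"):
    im=arm.get_image(n);m=arm.camera_model(n);u=proj(m,(518,44,20)).astype(int);print(u)
    h=40
    cv2.imwrite(f"pics/{n}1.png",cv2.resize(np.clip(im[u[1]-h:u[1]+h,u[0]-h:u[0]+h,::-1]*1.6,0,255).astype(np.uint8),(400,400),interpolation=cv2.INTER_CUBIC))
a=[cv2.imread(f"pics/{n}1.png") for n in("side","scene")]
cv2.imwrite("pics/both1.png",np.hstack(a)); print(arm.read_state()["contact_force"])
```

```text
[292 218]
[243 163]
[ 1.05110281 -0.91703021 -0.00447364]
```

View pics/both1.png

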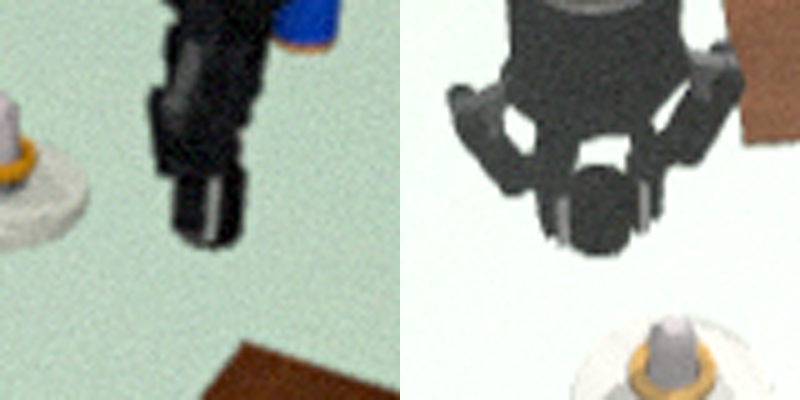

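The cap is between the pads, just above the desk, and the shaft is bare. Next I lower it until it touches.

Emit:
move_arm(fingers=[28,28,28,28], travel=[[0,0,1],[0,0,2],[0,0,2.5],[0,0,2.5]], dr=[[0,0,0],[0,0,0],[0,0,0],[0,0,0]])

```text
clock: 5.4
position: [519.5, 41.2, 181.4]
ee_rot: [0.989, -0.15, 0.001, -0.0]
contact_force: [-1.6, 0.8, 6.4]
gripper_width: 30.4
grasp_force: 60.5
```

Emit:
move_arm(fingers=[34,45,60,60,60,60,60,60,60,60], travel=[[0,0,0],[0,0,0],[0,0,0],[0,0,-5],[0,0,-20],[0,0,-60],[0,0,-105],[0,0,-150],[0,0,-195],[0,0,-195]], dr=[[0,0,0],[0,0,0],[0,0,0],[0,0,0],[0,0,0],[0,0,0],[0,0,0],[0,0,0],[0,0,0],[0,0,0]])

```text
clock: 6.4
position: [520.6, 41.3, 382.7]
ee_rot: [0.989, -0.15, 0.007, -0.003]
contact_force: [-1.1, 0.5, 0.1]
gripper_width: 59.8
grasp_force: 0.0
```

Run:
```python
from h import *
m,s,im=snap("w2"); print(s["position"],tooldelta(s,np.array([569,-308,380])-s["position"]))
b=[x for x in blobs(im,*RNG["black"],60)];print(b,proj(m,(519.5,41.2,34)))
cv2.imwrite("pics/w2b.png",np.clip(im[:,:,::-1].astype(float)*1.5,0,255))
```

```text
[520.56211167  41.32630591 382.70508125] [149.6 319.4   2.2]
[([323.5, 250.9], [319, 242, 12, 18, 132]), ([246.0, 346.8], [0, 262, 512, 122, 25544])] [261.43124458 171.92378728][ WARN:0@0.781] global loadsave.cpp:1063 imwrite_ Unsupported depth image for selected encoder is fallbacked to CV_8U.
```

View pics/w2b.png

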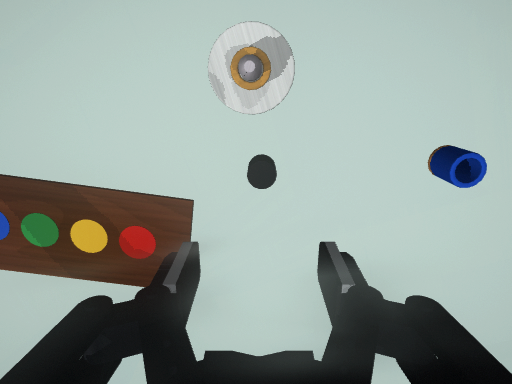

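The cap stands at (262,172). The shaft is bare, with its top near (250,67), and the blue ring's rim is centred near (467,170). Now over to the yellow ring.

Emit:
move_arm(fingers=[60,60,60,60,60,60,60,60,60,60], travel=[[19,40,0],[37,80,0],[56,120,0],[75,160,0],[94,200,0],[112,240,0],[131,280,0],[150,319,0],[150,319,0],[150,319,0]], dr=[[0,0,0],[0,0,0],[0,0,0],[0,0,0],[0,0,0],[0,0,0],[0,0,0],[0,0,0],[0,0,0],[0,0,0]])

```text
clock: 7.45
position: [567.2, -308.9, 373.0]
ee_rot: [0.988, -0.151, -0.002, -0.001]
contact_force: [0.5, -0.1, -0.3]
gripper_width: 60.0
grasp_force: 0.0
```

Run:
```python
from h import *
m,s,im=snap("w3"); print(s["position"],s["ee_rot"],s["joints"])
u=proj(m,(569,-308,45)).astype(int); print(u)
x,y=max(u[0]-50,0),max(u[1]-50,0)
cv2.imwrite("pics/c3.png",cv2.resize(np.clip(im[y:y+100,x:x+100,::-1]*1.4,0,255).astype(np.uint8),(600,600),interpolation=cv2.INTER_CUBIC)); print(x,y)
d=np.load("pics/w2.npz");m=dict(intrinsics=d["K"],pose=d["P"]);print("blue",ray(m,(467,170),45))
```

```text
[ 567.1776228  -308.90427819  372.97843755] [ 9.88455769e-01 -1.51497118e-01 -1.88794054e-03 -5.01453176e-04] [-2.48814445e-01  4.42575458e-01  1.81547252e-02 -6.94017581e-04
 -1.15023078e+00  1.51572936e+00]
[257 169]
207 119
blue [ 462.68472094 -160.09065282   45.        ]
```

View pics/c3.png

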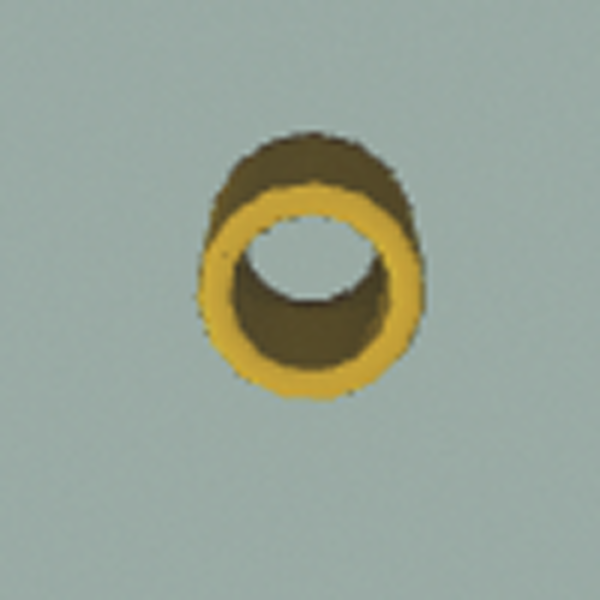

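The yellow rim is centred at crop (312,291), which is pixel (258.6,167.1).

Run:
```python
from h import *
d=np.load("pics/w3.npz");m=dict(intrinsics=d["K"],pose=d["P"]);p=ray(m,(258.6,167.1),45);print(p)
s=arm.read_state();print(s["position"],s["ee_rot"]);print(R.from_quat([.98877,-.14946,0,0]).inv().apply([p[0]-s["position"][0],p[1]-s["position"][1],193-s["position"][2]]))
```

```text
[ 570.89335612 -310.0056479    45.        ]
[ 567.29994861 -307.93131041  373.61491488] [ 9.88580711e-01 -1.50684404e-01 -1.48579279e-03 -4.24785534e-04]
[  4.04596203   0.9195895  180.61491488]
```

Emit:
move_arm(fingers=[60,60,60,60,60,60,60,45,32,32], travel=[[4,1.9,20],[4,1.9,60],[4,1.9,100],[4,1.9,140],[4,1.9,170],[4,1.9,182],[4,1.9,182],[4,1.9,182],[4,1.9,182],[4,1.9,182]], dr=[[0,0,0],[0,0,0],[0,0,0],[0,0,0],[0,0,0],[0,0,0],[0,0,0],[0,0,0],[0,0,0],[0,0,0]])

```text
clock: 8.5
position: [571.8, -311.1, 195.9]
ee_rot: [0.989, -0.15, 0.002, 0.0]
contact_force: [1.1, 2.1, 4.8]
gripper_width: 36.0
grasp_force: 60.4
```

Emit:
move_arm(fingers=[32,32,32,32], travel=[[0,0,0],[0,0,0],[0,0,0],[0,0,0]], dr=[[0,0,0],[0,0,0],[0,0,0],[0,0,0]])

```text
clock: 8.9
position: [571.9, -311.1, 195.8]
ee_rot: [0.989, -0.15, 0.002, 0.0]
contact_force: [-0.1, 2.5, 6.2]
gripper_width: 36.0
grasp_force: 60.5
```

Emit:
move_arm(fingers=[32,32,32,32,32,32,32,32,32,32], travel=[[0,0,-10],[0,0,-35],[0,0,-70],[0,0,-100],[-7,-45,-100],[-13,-90,-100],[-20,-135,-100],[-27,-180,-100],[-33,-225,-100],[-40,-270,-100]], dr=[[0,0,0],[0,0,0],[0,0,0],[0,0,0],[0,0,0],[0,0,0],[0,0,0],[0,0,0],[0,0,0],[0,0,0]])

```text
clock: 9.9
position: [612.7, -39.8, 293.9]
ee_rot: [0.989, -0.151, 0.0, -0.0]
contact_force: [0.8, 0.1, -1.5]
gripper_width: 36.3
grasp_force: 60.0
```

Emit:
move_arm(fingers=[32,32,32,32,32,32], travel=[[-5,-35,0],[-9,-60.8,0],[-9,-60.8,0],[-9,-60.8,0],[-9,-60.8,0],[-9,-60.8,0]], dr=[[0,0,0],[0,0,0],[0,0,0],[0,0,0],[0,0,0],[0,0,0]])

```text
clock: 10.5
position: [622.2, 18.1, 293.3]
ee_rot: [0.989, -0.151, -0.0, 0.0]
contact_force: [-0.0, -0.4, -0.9]
gripper_width: 35.9
grasp_force: 60.1
```

Run:
```python
from h import *
m,s,im=snap("w4"); print(s["position"],s["ee_rot"],s["contact_force"])
for z in(12,30,60,95+35):print(z,proj(m,(622,20.5,z)))
x,y=160,150
cv2.imwrite("pics/c4.png",cv2.resize(np.clip(im[y:y+150,x:x+200,::-1]*1.4,0,255).astype(np.uint8),(800,600),interpolation=cv2.INTER_CUBIC))
```

```text
[622.22341503  18.09434935 293.31998921] [ 9.88508415e-01 -1.51165799e-01 -1.13662654e-04  4.90480067e-05] [-0.04271135 -0.37752998 -0.93347156]
12 [255.92789589 187.81232828]
30 [255.78825197 194.96819189]
60 [255.50710527 209.37517368]
130 [254.4430895  263.89922022]
```

View pics/c4.png

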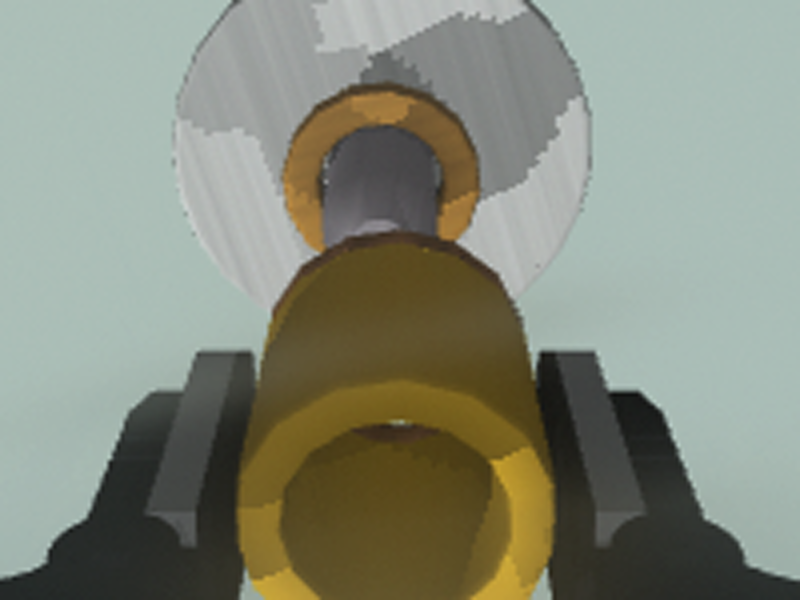

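The ring is held upright. Its rim is centred at crop x≈397, against x≈382 for the post, so the hand has to shift in tool -y. I'll fit the ring's fore-aft offset from its edges: rim top at crop y=380, inner hole top at 424, cork far edge at 234.

```bash
cat >> h.py <<'E'
from scipy.optimize import least_squares
def circ(p,r,z,n=180):
    a=np.linspace(0,2*np.pi,n); return [(p[0]+r*np.cos(t),p[1]+r*np.sin(t),z) for t in a]
def box(m,p,r,z):
    q=np.array([proj(m,c) for c in circ(p,r,z)]); return q[:,0].min(),q[:,0].max(),q[:,1].min(),q[:,1].max()
def load(n):
    d=np.load(f"pics/{n}.npz"); return dict(intrinsics=d["K"],pose=d["P"]),d
def fitring(m,L,Rt,top,intop,cork,x0,zmin=True):
    def f(v):
        o=box(m,v[:2],19,v[2]+45);i=box(m,v[:2],13,v[2]+45);b=box(m,v[:2],19,v[2])
        return [o[0]-L,o[1]-Rt,o[2]-top,i[2]-intop,b[2]-cork]
    return least_squares(f,x0)
def fitdisc(m,L,Rt,top,r,z,x0):
    def f(v):
        o=box(m,v,r,z); return [o[0]-L,o[1]-Rt,o[2]-top]
    return least_squares(f,x0)
E
python3 - <<'E'
from h import *
m,d=load("w4"); X=lambda u:160+(u+.5)/4-.5; Y=lambda v:150+(v+.5)/4-.5
r=fitring(m,X(240),X(553),Y(380),Y(424),Y(234),[622,19,98]);print("ring",r.x,r.fun)
c=fitdisc(m,X(285),X(479),Y(84),20,30,[622,20]);print("collar",c.x,c.fun)
print("tool delta",R.from_quat([.98877,-.14946,0,0]).inv().apply([c.x[0]-r.x[0],c.x[1]-r.x[1],0]),d["pos"])
E
```

```text
ring [615.2338569   20.40806199  88.42955539] [ 0.04381234 -0.04380967 -0.12238542  0.16458343 -0.05180695]
collar [622.15193101  21.00065131] [-0.90426172  0.90527138  0.04750608]
tool delta [ 6.43385278 -2.61083319  0.        ] [622.22341503  18.09434935 293.31998921]
```

Run:
```python
from h import *
m,d=load("w4"); X=lambda u:160+(u+.5)/4-.5; Y=lambda v:150+(v+.5)/4-.5
for z in (88,92,95,98):
  for p in((615,20.4),(618,19.5),(621,18.7)):
    o=box(m,p,19,z+45);i=box(m,p,13,z+45);b=box(m,p,19,z)
    print(z,p,np.round([o[0]-X(240),o[1]-X(553),o[2]-Y(380),i[2]-Y(424),b[2]-Y(234)],1))
print(np.round(proj(m,d["pos"]+[0,0,-173]),1), d["P"][:3,3]-d["pos"])
```

```text
88 (615, 20.4) [ 0.3 -0.  -0.2  0.1  0. ]
88 (618, 19.5) [-0.   0.2 -6.1 -5.7 -4.8]
88 (621, 18.7) [ -0.5   0.2 -12.2 -11.6  -9.6]
92 (615, 20.4) [-0.7  1.   4.1  4.6  2.6]
92 (618, 19.5) [-1.   1.2 -2.  -1.3 -2.3]
92 (621, 18.7) [-1.6  1.2 -8.1 -7.3 -7.3]
95 (615, 20.4) [-1.4  1.8  7.5  8.2  4.5]
95 (618, 19.5) [-1.8  2.   1.3  2.1 -0.4]
95 (621, 18.7) [-2.4  2.  -5.  -4.  -5.4]
98 (615, 20.4) [-2.2  2.7 11.  11.9  6.6]
98 (618, 19.5) [-2.6  2.9  4.7  5.7  1.6]
98 (621, 18.7) [-3.2  2.9 -1.7 -0.5 -3.5]
[258.9 252.1] [ 78.90990201 -24.21067722 -30.858824  ]
```

The height known from the grasp (ring bottom about 97.5) puts the ring near (620,19), against (622,21) for the post. I shift by (1.5,-2.6) and lower onto the taper, watching the force.

Emit:
move_arm(fingers=[32,32,32,32,32,32,32], travel=[[1.5,-2.6,0],[1.5,-2.6,15],[1.5,-2.6,30],[1.5,-2.6,38],[1.5,-2.6,43],[1.5,-2.6,43],[1.5,-2.6,43]], dr=[[0,0,0],[0,0,0],[0,0,0],[0,0,0],[0,0,0],[0,0,0],[0,0,0]])

```text
clock: 11.25
position: [625.0, 21.4, 250.8]
ee_rot: [0.989, -0.15, 0.001, -0.0]
contact_force: [1.0, 0.4, -0.4]
gripper_width: 35.9
grasp_force: 60.1
```

Run:
```python
from h import *
m,s,im=snap("w5"); print(s["position"],s["contact_force"],s["wrist_torque"])
x,y=160,150
a=[cv2.resize(im[y:y+150,x:x+150],(400,400))]
for n in ("scene","side"):
    g=arm.get_image(n);u=proj(arm.camera_model(n),(622,20,50)).astype(int)
    if n=="scene":a.append(cv2.resize(g[u[1]-30:u[1]+30,u[0]-30:u[0]+30],(400,400),interpolation=cv2.INTER_CUBIC))
cv2.imwrite("pics/c5.png",np.clip(np.hstack(a)[:,:,::-1]*1.4,0,255).astype(np.uint8))
```

```text
[624.97593668  21.36393568 250.7627207 ] [ 0.99695815  0.38716925 -0.38773814] [-0.03857294 -0.00063699 -0.05290821]
```

View pics/c5.png

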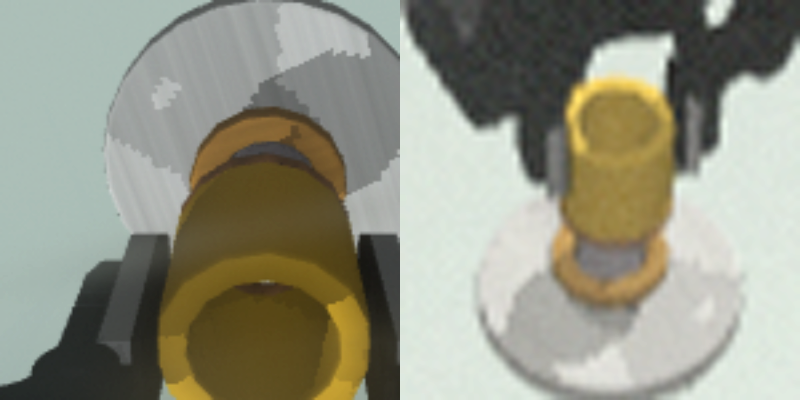

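The ring is on the shaft top with almost no side force. The post looks about 1.5 mm towards tool +y, so I trim that and lower further.

Emit:
move_arm(fingers=[32,32,32,32,32,32,32], travel=[[-0.5,1.2,0],[-0.5,1.2,5],[-0.5,1.2,10],[-0.5,1.2,15],[-0.5,1.2,20],[-0.5,1.2,22],[-0.5,1.2,22]], dr=[[0,0,0],[0,0,0],[0,0,0],[0,0,0],[0,0,0],[0,0,0],[0,0,0]])

```text
clock: 12.1
position: [623.7, 20.4, 227.6]
ee_rot: [0.989, -0.15, -0.001, 0.0]
contact_force: [-0.2, -0.2, -0.7]
gripper_width: 36.0
grasp_force: 60.1
```

Emit:
move_arm(fingers=[32,32,32,32,32,32,32], travel=[[0,0,3],[0,0,5],[0,0,7],[0,0,9],[0,0,11],[0,0,12],[0,0,12]], dr=[[0,0,0],[0,0,0],[0,0,0],[0,0,0],[0,0,0],[0,0,0],[0,0,0]])

```text
clock: 12.8
position: [624.1, 20.5, 216.7]
ee_rot: [0.989, -0.15, 0.001, -0.0]
contact_force: [-0.3, 1.1, 5.4]
gripper_width: 35.9
grasp_force: 60.6
```

Emit:
move_arm(fingers=[32,32,32,32,32], travel=[[0,0,1],[0,0,2],[0,0,2.5],[0,0,2.5],[0,0,2.5]], dr=[[0,0,0],[0,0,0],[0,0,0],[0,0,0],[0,0,0]])

```text
clock: 13.3
position: [624.1, 20.5, 215.7]
ee_rot: [0.989, -0.15, 0.001, -0.0]
contact_force: [-3.6, 1.0, 11.8]
gripper_width: 36.3
grasp_force: 61.5
```

The force is above the 7 N spring end, so the collar is on its stop. I press slightly firmer and hold.

Emit:
move_arm(fingers=[32,32,32,32,32,32,32,32,32,32], travel=[[0,0,0.8],[0,0,0.8],[0,0,0.8],[0,0,0.8],[0,0,0.8],[0,0,0.8],[0,0,0.8],[0,0,0.8],[0,0,0.8],[0,0,0.8]], dr=[[0,0,0],[0,0,0],[0,0,0],[0,0,0],[0,0,0],[0,0,0],[0,0,0],[0,0,0],[0,0,0],[0,0,0]])

```text
clock: 14.3
position: [624.1, 20.5, 215.7]
ee_rot: [0.989, -0.15, 0.001, 0.0]
contact_force: [-4.2, -0.2, 15.2]
gripper_width: 36.1
grasp_force: 61.9
```

Emit:
move_arm(fingers=[32,32,32,32,32,32,32,32,32,32], travel=[[0,0,0],[0,0,0],[0,0,0],[0,0,0],[0,0,0],[0,0,0],[0,0,0],[0,0,0],[0,0,0],[0,0,0]], dr=[[0,0,0],[0,0,0],[0,0,0],[0,0,0],[0,0,0],[0,0,0],[0,0,0],[0,0,0],[0,0,0],[0,0,0]])

```text
clock: 15.3
position: [624.1, 20.5, 215.7]
ee_rot: [0.989, -0.15, 0.001, -0.0]
contact_force: [-4.3, 1.6, 14.9]
gripper_width: 36.2
grasp_force: 61.9
```

Run:
```python
from h import *
s=arm.read_state();print(s["position"],s["contact_force"])
g=arm.get_image("scene");u=proj(arm.camera_model("scene"),(622,20,40)).astype(int);h=arm.get_image("side");v=proj(arm.camera_model("side"),(622,20,40)).astype(int)
a=[cv2.resize(i[w[1]-30:w[1]+30,w[0]-30:w[0]+30],(400,400),interpolation=cv2.INTER_CUBIC) for i,w in((g,u),(h,v))]
cv2.imwrite("pics/c6.png",np.clip(np.hstack(a)[:,:,::-1]*1.5,0,255).astype(np.uint8))
```

```text
[624.13013698  20.51230762 215.67668453] [-4.29719262  1.5695242  14.94055869]
```

View pics/c6.png

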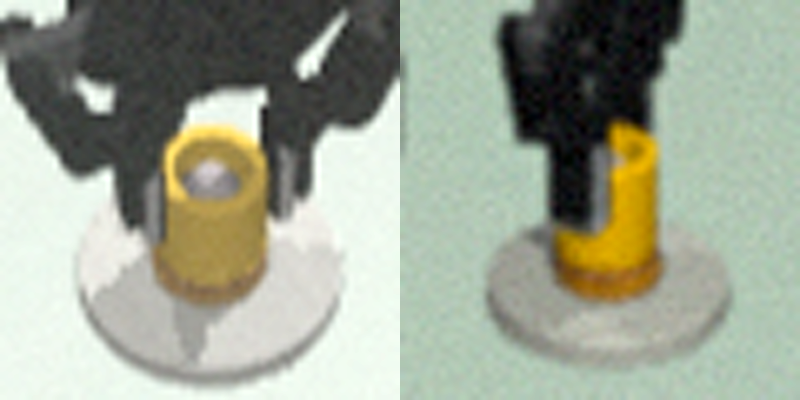

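The yellow ring is seated on the fully lowered collar. z stayed at 215.7 while the force rose, and it has been held for 2 s. Now I lift and carry it to the yellow spot.

Emit:
move_arm(fingers=[32,32,32,32,32,32,32,32,32,32], travel=[[0,0,0],[0,0,0],[0,0,-10],[0,0,-25],[0,0,-40],[0,0,-58],[-30,-31,-58],[-60,-63,-58],[-90,-94,-58],[-120,-125,-58]], dr=[[0,0,0],[0,0,0],[0,0,0],[0,0,0],[0,0,0],[0,0,0],[0,0,0],[0,0,0],[0,0,0],[0,0,0]])

```text
clock: 16.4
position: [545.2, 176.4, 270.0]
ee_rot: [0.989, -0.151, -0.001, 0.0]
contact_force: [0.8, 0.8, -0.8]
gripper_width: 36.3
grasp_force: 60.1
```

Emit:
move_arm(fingers=[32,32,32,32,32,32,32], travel=[[-30,-31,0],[-60,-62,0],[-73.5,-77.2,0],[-73.5,-77.2,0],[-73.5,-77.2,0],[-73.5,-77.2,0],[-73.5,-77.2,0]], dr=[[0,0,0],[0,0,0],[0,0,0],[0,0,0],[0,0,0],[0,0,0],[0,0,0]])

```text
clock: 17.1
position: [499.6, 269.9, 270.6]
ee_rot: [0.989, -0.151, -0.0, 0.0]
contact_force: [-0.3, -0.3, -0.7]
gripper_width: 35.9
grasp_force: 60.2
```

Run:
```python
from h import *
m,d=load("w2")
for c in("red","yellow","green"): print(c,[(b[0],np.round(ray(m,b[0],5),1).tolist()) for b in blobs(d["im"],*RNG[c],200)])
m,s,im=snap("w7"); print(s["position"],s["ee_rot"],s["contact_force"])
for c in("red","yellow","green","blue"): print(c,[(b,np.round(ray(m,b[0],5),1).tolist()) for b in blobs(im,*RNG[c],200)])
```

```text
red [([137.0, 241.9], [471.6, 218.5, 5.0])]
yellow [([88.4, 235.7], [497.2, 272.9, 5.0])]
green [([39.3, 229.3], [522.9, 327.1, 5.0])]
[499.55385121 269.90518864 270.61265111] [ 9.88501774e-01 -1.51208910e-01 -2.34779876e-04  2.29602682e-04] [-0.31879993 -0.29355958 -0.69207294]
red [(([329.0, 205.6], [301, 180, 57, 53, 2363]), [471.9, 218.4, 5.0])]
yellow [(([255.2, 192.0], [227, 170, 58, 46, 2003]), [501.0, 272.2, 5.0]), (([258.7, 260.1], [219, 210, 80, 104, 5932]), [440.6, 288.1, 5.0])]
green [(([180.8, 186.7], [153, 160, 57, 54, 2416]), [523.0, 327.3, 5.0])]
blue [(([104.5, 176.9], [76, 150, 58, 55, 2513]), [548.5, 381.5, 5.0])]
```

Emit:
move_arm(fingers=[32,32,32,32,32,32,32,32], travel=[[-1,-2.5,20],[-1,-2.5,45],[-1,-2.5,60],[-1,-2.5,67],[-1,-2.5,69],[-1,-2.5,70.5],[-1,-2.5,71],[-1,-2.5,71]], dr=[[0,0,0],[0,0,0],[0,0,0],[0,0,0],[0,0,0],[0,0,0],[0,0,0],[0,0,0]])

```text
clock: 17.95
position: [499.2, 273.8, 200.8]
ee_rot: [0.989, -0.15, 0.001, -0.001]
contact_force: [0.3, -1.0, 0.8]
gripper_width: 36.6
grasp_force: 60.3
```

Emit:
move_arm(fingers=[32,32,32], travel=[[0,0,0.7],[0,0,1.2],[0,0,1.2]], dr=[[0,0,0],[0,0,0],[0,0,0]])

```text
clock: 18.25
position: [499.2, 273.8, 200.7]
ee_rot: [0.989, -0.15, 0.001, -0.0]
contact_force: [-2.6, -1.2, 8.5]
gripper_width: 36.1
grasp_force: 61.2
```

Emit:
move_arm(fingers=[38,50,60,60,60,60,60,60,60,60], travel=[[0,0,0],[0,0,0],[0,0,0],[0,0,0],[0,0,-10],[0,0,-45],[0,0,-90],[0,0,-135],[0,0,-175],[0,0,-175]], dr=[[0,0,0],[0,0,0],[0,0,0],[0,0,0],[0,0,0],[0,0,0],[0,0,0],[0,0,0],[0,0,0],[0,0,0]])

```text
clock: 19.25
position: [500.0, 274.2, 381.5]
ee_rot: [0.989, -0.15, 0.005, -0.005]
contact_force: [-0.6, 0.6, -0.0]
gripper_width: 59.6
grasp_force: 0.0
```

Run:
```python
from h import *
m,s,im=snap("w8"); print(s["position"],s["ee_rot"])
n=np.clip(im[:,:,::-1].astype(float)*1.5,0,255).astype(np.uint8); cv2.imwrite("pics/w8b.png",n)
g=arm.get_image("side");mm=arm.camera_model("side")
for b in blobs(g,*RNG["blue"],60):print(b,np.round(ray(mm,b[0],22),1))
```

```text
[499.95534785 274.24577514 381.50901096] [ 0.98870294 -0.14970732  0.00522162 -0.00519104]
([277.9, 329.0], [265, 320, 26, 19, 393]) [547.2 397.3  22. ]
```

View pics/w8b.png

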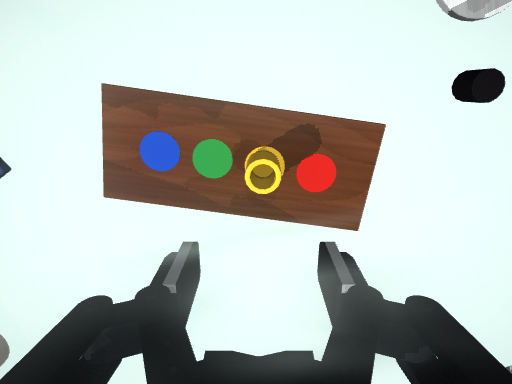

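The yellow ring stands centred on its spot at (263,172). Now to the blue ring.

Emit:
move_arm(fingers=[60,60,60,60,60,60,60,60,60,60], travel=[[9.4,42.5,0],[18.8,85,0],[28,127.5,0],[37.5,170,0],[47,212.5,0],[56,255,0],[65.5,297.5,0],[75,340,0],[84,382.5,0],[93.6,425,0]], dr=[[0,0,0],[0,0,0],[0,0,0],[0,0,0],[0,0,0],[0,0,0],[0,0,0],[0,0,0],[0,0,0],[0,0,0]])

```text
clock: 20.35
position: [461.1, -161.6, 372.4]
ee_rot: [0.989, -0.15, -0.002, 0.0]
contact_force: [1.2, -0.6, 0.3]
gripper_width: 60.1
grasp_force: 0.0
```

Emit:
move_arm(fingers=[60,60,60,60,60], travel=[[0,0,0],[0,0,0],[0,0,0],[0,0,0],[0,0,0]], dr=[[0,0,0],[0,0,0],[0,0,0],[0,0,0],[0,0,0]])

```text
clock: 20.85
position: [462.2, -159.0, 373.6]
ee_rot: [0.989, -0.149, -0.0, -0.0]
contact_force: [0.1, -0.6, 0.3]
gripper_width: 59.9
grasp_force: 0.0
```

Run:
```python
from h import *
m,s,im=snap("w9"); print(s["position"],s["ee_rot"],s["joints"])
for b in blobs(im,*RNG["blue"],60):print(b,np.round(ray(m,b[0],45),1))
u=proj(m,(462,-160,45)).astype(int);print(u)
h=np.vstack([im[u[1]-50:u[1]+50,u[0]-50:u[0]+50]])
cv2.imwrite("pics/c9.png",np.hstack([cv2.resize(np.clip(h[:,:,::-1]*1.6,0,255).astype(np.uint8),(400,400),interpolation=cv2.INTER_CUBIC),cv2.resize(im[:,:,::-1],(400,400))]))
```

```text
[ 462.21793909 -158.96172261  373.63615242] [ 9.88785855e-01 -1.49340301e-01 -8.37619400e-05 -1.39074885e-05] [ 1.79995295e-03  1.79974597e-01 -3.64367166e-01 -6.17282400e-05
 -1.02661596e+00  1.26922622e+00]
([260.6, 170.8], [243, 154, 36, 35, 438]) [ 462.6 -161.3   45. ]
[259 171]
```

View pics/c9.png

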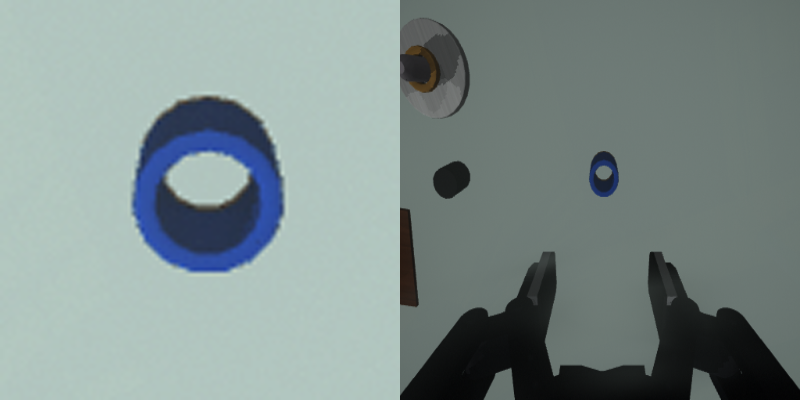

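The blue rim is centred at pixel (260.6,170.8), which gives (462.6,-161.3). I descend and grip it.

Emit:
move_arm(fingers=[60,60,60,60,60,60,60,45,32,32], travel=[[0.8,2.4,20],[0.8,2.4,60],[0.8,2.4,100],[0.8,2.4,140],[0.8,2.4,170],[0.8,2.4,180],[0.8,2.4,180],[0.8,2.4,180],[0.8,2.4,180],[0.8,2.4,180]], dr=[[0,0,0],[0,0,0],[0,0,0],[0,0,0],[0,0,0],[0,0,0],[0,0,0],[0,0,0],[0,0,0],[0,0,0]])

```text
clock: 21.9
position: [463.0, -162.5, 195.7]
ee_rot: [0.989, -0.15, 0.002, -0.0]
contact_force: [0.2, 1.4, 5.6]
gripper_width: 36.1
grasp_force: 60.3
```

Emit:
move_arm(fingers=[32,32,32,32], travel=[[0,0,0],[0,0,0],[0,0,0],[0,0,0]], dr=[[0,0,0],[0,0,0],[0,0,0],[0,0,0]])

```text
clock: 22.3
position: [463.0, -162.5, 195.7]
ee_rot: [0.989, -0.15, 0.002, -0.0]
contact_force: [-0.4, 1.9, 6.7]
gripper_width: 35.8
grasp_force: 60.4
```

Emit:
move_arm(fingers=[32,32,32,32,32,32,32,32,32,32], travel=[[0,0,-10],[0,0,-35],[0,0,-70],[0,0,-100],[18,-40,-100],[36,-80,-100],[54,-120,-100],[72,-160,-100],[90,-200,-100],[99,-221,-100]], dr=[[0,0,0],[0,0,0],[0,0,0],[0,0,0],[0,0,0],[0,0,0],[0,0,0],[0,0,0],[0,0,0],[0,0,0]])

```text
clock: 23.3
position: [623.8, 21.5, 294.4]
ee_rot: [0.989, -0.149, 0.001, -0.0]
contact_force: [-1.3, 0.5, -0.7]
gripper_width: 35.9
grasp_force: 60.1
```

Emit:
move_arm(fingers=[32,32,32,32,32,32,32,32], travel=[[0,0,0],[0,0,0],[0,0,0],[0,0,0],[0,0,0],[0,0,0],[0,0,0],[0,0,0]], dr=[[0,0,0],[0,0,0],[0,0,0],[0,0,0],[0,0,0],[0,0,0],[0,0,0],[0,0,0]])

```text
clock: 24.1
position: [622.2, 19.0, 293.8]
ee_rot: [0.989, -0.15, 0.0, -0.0]
contact_force: [0.1, -0.3, -1.7]
gripper_width: 36.0
grasp_force: 60.1
```

Emit:
move_arm(fingers=[32,32,32,32,32,32,32], travel=[[0.8,-1.9,10],[0.8,-1.9,25],[0.8,-1.9,35],[0.8,-1.9,40],[0.8,-1.9,43],[0.8,-1.9,43],[0.8,-1.9,43]], dr=[[0,0,0],[0,0,0],[0,0,0],[0,0,0],[0,0,0],[0,0,0],[0,0,0]])

```text
clock: 24.8
position: [623.8, 20.7, 251.1]
ee_rot: [0.989, -0.15, 0.0, -0.0]
contact_force: [1.0, -0.3, -0.4]
gripper_width: 36.0
grasp_force: 60.1
```

Emit:
move_arm(fingers=[32,32,32,32,32,32,32], travel=[[0,0.2,5],[0,0.2,10],[0,0.2,15],[0,0.2,20],[0,0.2,23],[0,0.2,23],[0,0.2,23]], dr=[[0,0,0],[0,0,0],[0,0,0],[0,0,0],[0,0,0],[0,0,0],[0,0,0]])

```text
clock: 25.5
position: [623.6, 20.5, 227.7]
ee_rot: [0.989, -0.15, 0.0, 0.0]
contact_force: [-0.5, -0.3, -0.6]
gripper_width: 36.1
grasp_force: 60.1
```

Emit:
move_arm(fingers=[32,32,32,32,32,32,32], travel=[[0,0,3],[0,0,5],[0,0,7],[0,0,9],[0,0,11],[0,0,12],[0,0,12]], dr=[[0,0,0],[0,0,0],[0,0,0],[0,0,0],[0,0,0],[0,0,0],[0,0,0]])

```text
clock: 26.2
position: [623.9, 20.6, 216.2]
ee_rot: [0.989, -0.15, 0.001, -0.0]
contact_force: [-0.9, 1.2, 5.8]
gripper_width: 35.9
grasp_force: 60.7
```

Emit:
move_arm(fingers=[32,32,32,32,32,32], travel=[[0,0,1],[0,0,2],[0,0,2.8],[0,0,2.8],[0,0,2.8],[0,0,2.8]], dr=[[0,0,0],[0,0,0],[0,0,0],[0,0,0],[0,0,0],[0,0,0]])

```text
clock: 26.8
position: [623.9, 20.6, 215.6]
ee_rot: [0.989, -0.15, 0.001, -0.0]
contact_force: [-3.2, 1.1, 14.7]
gripper_width: 36.2
grasp_force: 61.7
```

The blue ring is on the stop with 14.7 N. I hold it for 2 s, then lift and carry it to the blue spot.

Emit:
move_arm(fingers=[32,32,32,32,32,32,32,32,32,32], travel=[[0,0,0],[0,0,0],[0,0,0],[0,0,0],[0,0,0],[0,0,0],[0,0,0],[0,0,0],[0,0,0],[0,0,0]], dr=[[0,0,0],[0,0,0],[0,0,0],[0,0,0],[0,0,0],[0,0,0],[0,0,0],[0,0,0],[0,0,0],[0,0,0]])

```text
clock: 27.8
position: [623.9, 20.6, 215.6]
ee_rot: [0.989, -0.15, 0.001, -0.0]
contact_force: [-4.4, 0.8, 14.3]
gripper_width: 36.3
grasp_force: 61.7
```

Emit:
move_arm(fingers=[32,32,32,32,32,32,32,32,32,32], travel=[[0,0,0],[0,0,0],[0,0,0],[0,0,0],[0,0,0],[0,0,0],[0,0,0],[0,0,0],[0,0,0],[0,0,0]], dr=[[0,0,0],[0,0,0],[0,0,0],[0,0,0],[0,0,0],[0,0,0],[0,0,0],[0,0,0],[0,0,0],[0,0,0]])

```text
clock: 28.8
position: [623.9, 20.6, 215.6]
ee_rot: [0.989, -0.15, 0.001, -0.0]
contact_force: [-3.6, 0.5, 14.7]
gripper_width: 36.3
grasp_force: 61.7
```

Emit:
move_arm(fingers=[32,32,32,32,32,32,32,32,32,32], travel=[[0,0,-10],[0,0,-25],[0,0,-50],[0,0,-80],[-20,-36,-80],[-40,-72,-80],[-60,-108,-80],[-80,-144,-80],[-100,-181,-80],[-120,-218,-80]], dr=[[0,0,0],[0,0,0],[0,0,0],[0,0,0],[0,0,0],[0,0,0],[0,0,0],[0,0,0],[0,0,0],[0,0,0]])

```text
clock: 29.8
position: [572.8, 265.6, 291.7]
ee_rot: [0.989, -0.151, -0.001, 0.001]
contact_force: [1.4, 0.5, -0.6]
gripper_width: 35.9
grasp_force: 60.1
```

Emit:
move_arm(fingers=[32,32,32,32,32,32,32,32,32,32], travel=[[-20,-37,0],[-40,-74,0],[-57.5,-105,0],[-57.5,-105,0],[-57.5,-105,0],[-57.5,-105,0],[-57.5,-105,0],[-57.5,-105,0],[-57.5,-105,0],[-57.5,-105,0]], dr=[[0,0,0],[0,0,0],[0,0,0],[0,0,0],[0,0,0],[0,0,0],[0,0,0],[0,0,0],[0,0,0],[0,0,0]])

```text
clock: 30.8
position: [550.3, 381.1, 293.1]
ee_rot: [0.989, -0.151, 0.0, -0.0]
contact_force: [0.4, -0.2, -0.2]
gripper_width: 35.9
grasp_force: 60.2
```

Emit:
move_arm(fingers=[32,32,32,32,32,32,32,32,32], travel=[[0,0,20],[0,0,50],[0,0,75],[0,0,87],[0,0,91],[0,0,92.5],[0,0,93.5],[0,0,94],[0,0,94]], dr=[[0,0,0],[0,0,0],[0,0,0],[0,0,0],[0,0,0],[0,0,0],[0,0,0],[0,0,0],[0,0,0]])

```text
clock: 31.7
position: [550.5, 382.1, 200.8]
ee_rot: [0.989, -0.15, 0.001, -0.001]
contact_force: [-1.3, -0.2, 4.2]
gripper_width: 36.2
grasp_force: 60.8
```

Emit:
move_arm(fingers=[38,50,60,60,60,60,60,60,60,60], travel=[[0,0,0],[0,0,0],[0,0,0],[0,0,0],[0,0,-10],[0,0,-45],[0,0,-90],[0,0,-135],[0,0,-175],[0,0,-175]], dr=[[0,0,0],[0,0,0],[0,0,0],[0,0,0],[0,0,0],[0,0,0],[0,0,0],[0,0,0],[0,0,0],[0,0,0]])

```text
clock: 32.7
position: [551.0, 382.1, 382.9]
ee_rot: [0.989, -0.15, 0.005, -0.006]
contact_force: [-0.7, -0.2, 0.1]
gripper_width: 60.2
grasp_force: 0.0
```

Run:
```python
from h import *
m,s,im=snap("w10"); print(s["position"])
for c in("yellow","blue","red"): print(c,[(b,np.round(ray(m,b[0],45),1).tolist()) for b in blobs(im,*RNG[c],150)])
cv2.imwrite("pics/w10b.png",np.clip(im[:,:,::-1].astype(float)*1.5,0,255).astype(np.uint8))
```

```text
[550.95000177 382.07973056 382.85567581]
yellow [(([366.1, 179.5], [346, 161, 41, 38, 1214]), [512.5, 282.6, 45.0]), (([408.7, 206.9], [385, 185, 50, 45, 1397]), [469.5, 245.6, 45.0])]
blue [(([263.8, 169.6], [245, 147, 39, 46, 923]), [553.3, 380.2, 45.0])]
red [(([420.4, 181.1], [398, 168, 39, 32, 741]), [494.5, 229.8, 45.0])]
```

View pics/w10b.png

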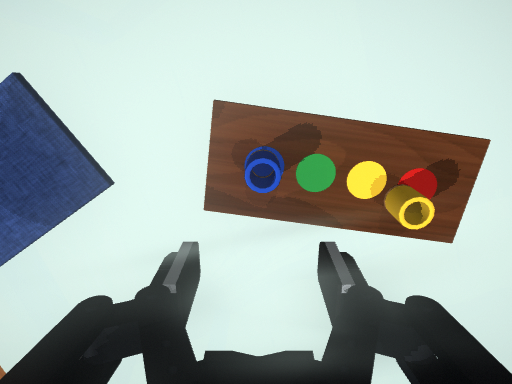

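The blue ring is good. The yellow ring was knocked aside and now stands with its rim near (417,212), partly over the red spot. I'll pick it up and set it back.

Run:
```python
from h import *
m,d=load("w10"); p=ray(m,(417,212),50);print(p, ray(m,(366,179.5),5))
im=d["im"];print(im[226,417],im[195,402],im[212,401])
s=arm.read_state();print(R.from_quat([.98877,-.14946,0,0]).inv().apply([*(p[:2]-s["position"][:2]),0]))
```

```text
[463.92556381 240.03959368  50.        ] [497.16459623 272.91842259   5.        ]
[190 156  43] [79 64 15] [190 158  44]
[-40.65605717 160.86305012   0.        ]
```

Emit:
move_arm(fingers=[60,60,60,60,60,60,60,60,60,60], travel=[[-10,40,0],[-20,80,0],[-30,120,0],[-40,161,0],[-40,161,0],[-40,161,0],[-40,161,0],[-40,161,0],[-40,161,0],[-40,161,0]], dr=[[0,0,0],[0,0,0],[0,0,0],[0,0,0],[0,0,0],[0,0,0],[0,0,0],[0,0,0],[0,0,0],[0,0,0]])

```text
clock: 33.75
position: [464.3, 240.3, 373.5]
ee_rot: [0.989, -0.15, -0.0, 0.0]
contact_force: [0.3, 0.5, -0.8]
gripper_width: 60.0
grasp_force: 0.0
```

```bash
cat >> h.py <<'E'
def rim(im,c,vmin,x0,x1,y0,y1):
    hsv=cv2.cvtColor(im,cv2.COLOR_RGB2HSV); lo=np.array(RNG[c][0]);lo[2]=vmin
    k=cv2.inRange(hsv,lo,np.array(RNG[c][1])); w=np.zeros_like(k);w[y0:y1,x0:x1]=k[y0:y1,x0:x1]
    cs=cv2.findContours(w,cv2.RETR_EXTERNAL,cv2.CHAIN_APPROX_NONE)[0]; q=max(cs,key=cv2.contourArea)
    return cv2.fitEllipse(q)
E
python3 - <<'E'
from h import *
m,d=load("w3");print("check w3",rim(d["im"],"yellow",120,230,300,130,220))
m,s,im=snap("w11"); print(s["position"],s["ee_rot"])
u=proj(m,(464,240,50)).astype(int); e=rim(im,"yellow",120,u[0]-35,u[0]+35,u[1]-28,u[1]+35); print(u,e); p=ray(m,e[0],50); print(p)
print(R.from_quat([.98877,-.14946,0,0]).inv().apply([*(p[:2]-s["position"][:2]),198-s["position"][2]]))
for b in blobs(im,*RNG["yellow"],60): print(b)
E
```

```text
check w3 ((258.2447204589844, 167.15658569335938), (34.31770706176758, 35.722713470458984), 88.55091094970703)
[464.30035911 240.34479018 373.50389512] [ 9.88661813e-01 -1.50158974e-01 -2.03224620e-04  2.46304640e-04]
[258 173] ((258.43450927734375, 174.2891845703125), (35.42137145996094, 36.88313674926758), 91.01124572753906)
[463.25739911 240.56060237  50.        ]
[-1.06015016e+00  1.02088687e-01  1.75503895e+02]
([220.9, 142.8], [200, 122, 43, 42, 1415])
([258.2, 171.0], [239, 148, 39, 45, 1114])
```

Emit:
move_arm(fingers=[60,60,60,60,60,60,60,45,32,32], travel=[[-0.6,0.1,20],[-0.6,0.1,60],[-0.6,0.1,100],[-0.6,0.1,140],[-0.6,0.1,165],[-0.6,0.1,175],[-0.6,0.1,175],[-0.6,0.1,175],[-0.6,0.1,175],[-0.6,0.1,175]], dr=[[0,0,0],[0,0,0],[0,0,0],[0,0,0],[0,0,0],[0,0,0],[0,0,0],[0,0,0],[0,0,0],[0,0,0]])

```text
clock: 34.8
position: [464.0, 240.5, 200.8]
ee_rot: [0.989, -0.15, 0.001, -0.002]
contact_force: [0.5, -0.2, 3.5]
gripper_width: 36.4
grasp_force: 60.3
```

Emit:
move_arm(fingers=[32,32,32,32,32,32,32], travel=[[0,0,0],[0,0,0],[0,0,0],[0,0,0],[0,0,-10],[0,0,-25],[0,0,-25]], dr=[[0,0,0],[0,0,0],[0,0,0],[0,0,0],[0,0,0],[0,0,0],[0,0,0]])

```text
clock: 35.5
position: [463.8, 240.2, 226.0]
ee_rot: [0.989, -0.15, 0.001, -0.002]
contact_force: [0.2, 0.2, 0.3]
gripper_width: 36.1
grasp_force: 60.1
```

Emit:
move_arm(fingers=[32,32,32,32,32,32,32,32,32,32], travel=[[12,-21,0],[23.3,-41.3,0],[23.3,-41.3,0],[23.3,-41.3,0],[23.3,-41.3,12],[23.3,-41.3,20],[23.3,-41.3,24],[23.3,-41.3,25.5],[23.3,-41.3,26.5],[23.3,-41.3,26.5]], dr=[[0,0,0],[0,0,0],[0,0,0],[0,0,0],[0,0,0],[0,0,0],[0,0,0],[0,0,0],[0,0,0],[0,0,0]])

```text
clock: 36.5
position: [497.0, 271.7, 200.7]
ee_rot: [0.989, -0.15, -0.001, 0.001]
contact_force: [-9.0, -3.7, 25.2]
gripper_width: 36.0
grasp_force: 62.9
```

Emit:
move_arm(fingers=[38,50,60,60,60,60,60,60,60,60], travel=[[0,0,0],[0,0,0],[0,0,0],[0,0,0],[0,0,-10],[0,0,-45],[0,0,-90],[0,0,-135],[0,0,-175],[0,0,-175]], dr=[[0,0,0],[0,0,0],[0,0,0],[0,0,0],[0,0,0],[0,0,0],[0,0,0],[0,0,0],[0,0,0],[0,0,0]])

```text
clock: 37.5
position: [499.0, 273.0, 380.0]
ee_rot: [0.989, -0.15, 0.005, -0.005]
contact_force: [-0.4, 0.5, -0.0]
gripper_width: 59.9
grasp_force: 0.0
```

Run:
```python
from h import *
m,s,im=snap("w12"); print(s["position"])
u=proj(m,(497.5,272.8,50)).astype(int); e=rim(im,"yellow",120,u[0]-30,u[0]+30,u[1]-18,u[1]+35); print(u,e,ray(m,e[0],50))
u=proj(m,(548.5,381.6,50)).astype(int); e=rim(im,"blue",100,u[0]-30,u[0]+30,u[1]-18,u[1]+35); print(u,e,ray(m,e[0],50))
for b in blobs(im,*RNG["red"],100)+blobs(im,*RNG["green"],100):print(b,ray(m,b[0],5))
u=proj(m,(519.5,41.2,34)).astype(int);print("cap",u)
```

```text
[499.00252372 273.00683188 380.03554909]
[262 175] ((263.32318115234375, 173.88307189941406), (39.283294677734375, 40.49711227416992), 119.85153198242188) [499.17237544 271.94089574  50.        ]
[142 159] ((141.67015075683594, 158.58338928222656), (32.94132614135742, 37.68723678588867), 133.341796875) [549.4202174  382.34655295  50.        ]
([314.8, 172.3], [295, 153, 41, 39, 1250]) [471.78627197 218.37640701   5.        ]
([210.5, 157.9], [191, 139, 40, 39, 1221]) [522.79567139 327.10970075   5.        ]
cap [488  81]
```

Both rings are now within about 2 mm of their spots. Now the cap.

Emit:
move_arm(fingers=[60,60,60,60,60,60,60,60,60,60], travel=[[16,40,0],[33,80,0],[49,120,0],[66,160,0],[82,200,0],[88.2,215.3,0],[88.2,215.3,0],[88.2,215.3,0],[88.2,215.3,0],[88.2,215.3,0]], dr=[[0,0,0],[0,0,0],[0,0,0],[0,0,0],[0,0,0],[0,0,0],[0,0,0],[0,0,0],[0,0,0],[0,0,0]])

```text
clock: 38.55
position: [518.1, 41.5, 372.1]
ee_rot: [0.989, -0.15, -0.0, 0.0]
contact_force: [0.5, -0.4, -0.7]
gripper_width: 60.1
grasp_force: 0.0
```

Run:
```python
from h import *
for n in("w2",None):
    if n: m,d=load(n);im=d["im"];pos=d["pos"]
    else: m,s,im=snap("w13");pos=s["position"];print(s["ee_rot"])
    k=(cv2.GaussianBlur(im,(3,3),0).max(2)<70).astype(np.uint8);k[:120]=0;k[230:]=0;k[:,:200]=0;k[:,320:]=0
    q=max(cv2.findContours(k,0,cv2.CHAIN_APPROX_NONE)[0],key=cv2.contourArea);x,y,w,h=cv2.boundingRect(q);print(pos,x,y,w,h)
    def f(v):
        t=box(m,v,16,34);b=box(m,v,16,0);return[t[0]-x+.5,t[1]-(x+w-.5),t[3]-(y+h-.5),b[2]-y+.5]
    r=least_squares(f,[519,41]);print(r.x,r.fun)
```

```text
[520.56211167  41.32630591 382.70508125] 247 155 29 34
[516.46358213  42.61639898] [-0.54321929  0.54196006  0.75531713 -0.75925719]
[ 9.88746081e-01 -1.49603236e-01 -2.30821367e-04  7.80275201e-05]
[518.14201453  41.51660349 372.14804891] 244 150 30 36
[516.33030911  41.99850727] [-0.61820801  0.61843489  0.43649426 -0.42613375]
```

Emit:
move_arm(fingers=[60,60,60,60,60,60,60,40,28,28], travel=[[1,0,20],[1,0,60],[1,0,100],[1,0,140],[1,0,180],[1,0,190],[1,0,190],[1,0,190],[1,0,190],[1,0,190]], dr=[[0,0,0],[0,0,0],[0,0,0],[0,0,0],[0,0,0],[0,0,0],[0,0,0],[0,0,0],[0,0,0],[0,0,0]])

```text
clock: 39.6
position: [520.0, 40.7, 184.8]
ee_rot: [0.989, -0.15, 0.002, -0.001]
contact_force: [-0.6, 0.1, 5.7]
gripper_width: 30.5
grasp_force: 59.4
```

Emit:
move_arm(fingers=[28,28,28,28], travel=[[0,0,0],[0,0,0],[0,0,0],[0,0,0]], dr=[[0,0,0],[0,0,0],[0,0,0],[0,0,0]])

```text
clock: 40.0
position: [520.0, 40.7, 184.8]
ee_rot: [0.989, -0.15, 0.002, -0.001]
contact_force: [-0.9, 0.8, 7.0]
gripper_width: 30.4
grasp_force: 59.6
```

Emit:
move_arm(fingers=[28,28,28,28,28,28,28,28,28,28], travel=[[0,0,-15],[0,0,-45],[0,0,-85],[35,-4,-85],[75,-8,-85],[105.8,-11.5,-85],[105.8,-11.5,-85],[105.8,-11.5,-85],[105.8,-11.5,-85],[105.8,-11.5,-85]], dr=[[0,0,0],[0,0,0],[0,0,0],[0,0,0],[0,0,0],[0,0,0],[0,0,0],[0,0,0],[0,0,0],[0,0,0]])

```text
clock: 41.0
position: [622.6, 20.0, 267.8]
ee_rot: [0.989, -0.15, -0.0, -0.0]
contact_force: [-0.7, 0.4, -0.5]
gripper_width: 30.9
grasp_force: 59.5
```

Run:
```python
from h import *
m,s,im=snap("w14");p=s["position"];print(p,s["ee_rot"])
zb=p[2]-184.7
for off in((-0.5,1.5),(-2,.8),(-3.5,.8)):
    c=p[:2]+off;print(off,"top",np.round(box(m,c,16,zb+34),1),"bot",np.round(box(m,c,16,zb),1))
print("disc",np.round(box(m,(622.3,20.5),45,12),1),"coll",np.round(box(m,(622.3,20.5),20,30),1))
v=im.max(2).astype(int)
print("col258",[(r,v[r,258],int(im[r,258,0])-int(im[r,258,2])) for r in range(165,300,3)])
for r in(235,250,262): print(r,v[r,205:312:2].tolist())
sat=cv2.cvtColor(im,cv2.COLOR_RGB2HSV)[:,:,1]
print("disc row 175 sat",[c for c in range(180,340) if sat[175,c]<14][:1],[c for c in range(180,340) if sat[175,c]<14][-1:])
```

```text
[622.62927155  19.97757582 267.81004464] [ 9.88669746e-01 -1.50107030e-01 -1.13732881e-04 -2.23849362e-05]
(-0.5, 1.5) top [220.9 291.8 247.8 308.3] bot [227.8 285.4 216.3 267.7]
(-2, 0.8) top [223.5 294.1 250.3 310.5] bot [229.9 287.4 218.4 269.6]
(-3.5, 0.8) top [224.6 295.  253.2 313. ] bot [230.8 288.1 220.8 271.7]
disc [199.8 316.5 139.5 249.3] coll [230.3 286.1 179.7 231.6]
col258 [(165, np.int64(140), -3), (168, np.int64(138), -1), (171, np.int64(80), -1), (174, np.int64(80), 0), (177, np.int64(82), -1), (180, np.int64(55), 23), (183, np.int64(122), 74), (186, np.int64(104), 61), (189, np.int64(123), 75), (192, np.int64(50), 0), (195, np.int64(56), 0), (198, np.int64(56), 0), (201, np.int64(57), -1), (204, np.int64(56), -1), (207, np.int64(58), 0), (210, np.int64(60), 0), (213, np.int64(63), 0), (216, np.int64(65), 0), (219, np.int64(76), -1), (222, np.int64(104), -2), (225, np.int64(26), 2), (228, np.int64(30), 1), (231, np.int64(35), 3), (234, np.int64(37), 3), (237, np.int64(36), 3), (240, np.int64(32), 2), (243, np.int64(26), 1), (246, np.int64(21), 1), (249, np.int64(18),
[... 420 characters left out ...]
40, 140, 140, 139, 138, 129, 134, 135, 133, 132, 132, 135, 70, 40, 39, 39, 39, 39, 38, 39, 38, 38, 37, 37, 38, 37, 37, 36, 36, 36, 36, 36, 36, 35, 35, 35, 100, 131, 133, 131, 136, 136, 138, 130, 139, 139, 140, 140, 140, 141, 142]
250 [54, 52, 51, 61, 64, 63, 62, 60, 57, 38, 36, 34, 68, 30, 29, 26, 26, 24, 23, 22, 21, 20, 19, 19, 18, 17, 16, 17, 16, 16, 16, 15, 16, 14, 15, 15, 15, 15, 16, 16, 16, 16, 17, 17, 18, 26, 49, 49, 49, 50, 49, 20, 21, 22]
262 [30, 36, 54, 54, 53, 53, 52, 42, 23, 22, 22, 20, 20, 20, 20, 19, 19, 18, 18, 17, 17, 16, 15, 17, 15, 16, 15, 15, 16, 16, 15, 16, 15, 15, 15, 16, 17, 16, 16, 16, 16, 17, 16, 18, 19, 19, 22, 49, 50, 50, 51, 51, 49, 25]
disc row 175 sat [205] [310]
```

Emit:
move_arm(fingers=[28,28,28,28,28,28,28], travel=[[2.2,-1.1,0],[2.2,-1.1,10],[2.2,-1.1,20],[2.2,-1.1,26],[2.2,-1.1,30],[2.2,-1.1,30],[2.2,-1.1,30]], dr=[[0,0,0],[0,0,0],[0,0,0],[0,0,0],[0,0,0],[0,0,0],[0,0,0]])

```text
clock: 41.75
position: [626.1, 20.2, 237.3]
ee_rot: [0.989, -0.15, 0.0, 0.0]
contact_force: [-0.3, -0.6, -0.7]
gripper_width: 30.2
grasp_force: 59.5
```

Emit:
move_arm(fingers=[28,28,28,28,28,28], travel=[[0,0,3],[0,0,6],[0,0,9],[0,0,12],[0,0,12],[0,0,12]], dr=[[0,0,0],[0,0,0],[0,0,0],[0,0,0],[0,0,0],[0,0,0]])

```text
clock: 42.35
position: [626.0, 20.2, 225.3]
ee_rot: [0.989, -0.15, -0.0, 0.0]
contact_force: [-0.6, 0.3, 0.3]
gripper_width: 30.3
grasp_force: 59.5
```

Going smoothly; the rim is at about 40. I continue to the seat, with the TCP near 216.7.

Emit:
move_arm(fingers=[28,28,28,28,28,28], travel=[[0,0,3],[0,0,6],[0,0,8],[0,0,9],[0,0,9.5],[0,0,9.5]], dr=[[0,0,0],[0,0,0],[0,0,0],[0,0,0],[0,0,0],[0,0,0]])

```text
clock: 42.95
position: [625.9, 20.2, 216.8]
ee_rot: [0.989, -0.15, -0.0, 0.0]
contact_force: [-2.4, 0.2, 4.5]
gripper_width: 30.4
grasp_force: 60.0
```

Emit:
move_arm(fingers=[34,45,60,60,60,60,60,60,60,60], travel=[[0,0,0],[0,0,0],[0,0,0],[0,0,0],[0,0,-10],[0,0,-45],[0,0,-90],[0,0,-135],[0,0,-165],[0,0,-165]], dr=[[0,0,0],[0,0,0],[0,0,0],[0,0,0],[0,0,0],[0,0,0],[0,0,0],[0,0,0],[0,0,0],[0,0,0]])

```text
clock: 43.95
position: [626.7, 20.2, 388.0]
ee_rot: [0.989, -0.15, 0.006, -0.002]
contact_force: [-0.1, 0.9, 0.8]
gripper_width: 59.6
grasp_force: 0.0
```

Run:
```python
from h import *
# compare with the start: cap area in scene/side, then rings
for n in("scene","side"):
    a=cv2.imread(f"pics/{n}0.png")[:,:,::-1].astype(int);g=arm.get_image(n);m=arm.camera_model(n)
    u=proj(m,(622,20.5,50)).astype(int)
    for i in(a,g): k=(i[u[1]-22:u[1]+22,u[0]-22:u[0]+22].max(2)<45).astype(np.uint8);ys,xs=np.nonzero(k);print(n,"cap",len(xs),xs.min(),xs.max(),ys.min(),ys.max())
    for p,c in(((497.3,272.8,25),"yellow"),((548.5,381.6,25),"blue")): print(c,np.round(proj(m,p),1),blobs(g,*RNG[c],40))
m,s,im=snap("w15");print(s["position"],s["clock"],s["contact_force"])
print([ (b,ray(m,b[0],50)) for b in blobs(im,*RNG["yellow"],60)])
```

```text
scene cap 127 16 28 15 33
scene cap 56 16 28 16 33
yellow [318.  122.7] [([318.6, 119.3], [312, 112, 14, 20, 112])]
blue [364.7 119.9] []
side cap 204 17 29 14 37
side cap 202 16 28 14 37
yellow [305.1 280.8] [([178.0, 56.4], [124, 0, 116, 148, 10332]), ([338.5, 49.9], [265, 0, 217, 107, 10147]), ([501.9, 61.2], [484, 0, 28, 132, 1550]), ([250.7, 211.1], [243, 208, 16, 7, 55]), ([306.1, 281.0], [293, 264, 24, 34, 603])]
blue [277.4 320.9] [([278.6, 319.8], [268, 303, 23, 36, 587])]
[625.63907119  20.17634125 382.18444354] 44.05 [-0.75735825  0.88807592 -0.34314343]
[(([108.3, 294.0], [94, 291, 30, 11, 85]), array([537.45223412, 230.07646144,  50.        ]))]
```

```bash
python3 -c "
from bench import arm
print(arm.job_done())"
```

```text
the job is handed in; nothing more can be done
None
```

I handed the job in at about 44 s: the yellow and blue rings (the only two there) were each pressed and held for 2 s, they stand within about 2 mm of their spots, and the dust cap is back on the post; the yellow ring had been knocked aside, so I set it back on its spot.

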